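# Press a flask in the bench screw press

### The arm

A 6-joint arm with a two-finger parallel gripper is mounted at the origin on the work surface. World frame = base frame: x ahead of the robot, y to its left, z up, the work surface at z = 0. Lengths are in m, angles in rad, forces in N, time in s.
With the tool pointing down it reaches from about 0.35 to 0.85 m from the base axis. Payload 8.1 kg.
Tool frame: the origin (TCP) lies between the finger pads; the fingertips stand 19 mm ahead of it and the grasp point (between the pads) is the TCP; z points along the fingers, y is the line along which they close (so a half turn about z gives the same grasp; the last joint's range is limited). The gripper opens to 93 mm and grips with 3 to 60 N. Pads are 15 mm wide; open, the fingers measure 128 mm over their backs; the gripper's body (75 mm by 188 mm) begins 65 mm behind the grasp point.
Start: joints at [-1.355, 0.13, 1.488, -0, 1.523, -0.085], TCP at [0.178, -0.573, 0.238] pointing down, gripper open.
Joint ranges: [-2.96, 2.96], [-0.89, 2.26], [0.02, 2.5], [-1.34, 4.48], [0, 2.73], [-2.66, 2.66]. Speed limits (rad/s): [2.39, 2.39, 2.79, 3.14, 3.14, 3.14].

### API

Orientations are given as a 3x3 rotation matrix whose columns are the frame's x, y, z axes.
In Python, from rig import bot gives the robot as it stands.
- The arm moves only by the tool move_arm, never from a script. Its argument "rows" is a list that holds one entry, the list of rows, each a list of 7 numbers: the shift along the tool's x, y, z in cm, then the turn, a rotation vector about the tool's x, y, z in degrees, then the gripper command: -1 is shut, 1 is fully open, values between are in proportion. In form: [[[x, y, z, rx, ry, rz, jaw], ...]]. A call has 1 to 10 rows; each row is the pose to reach, as a shift and turn from the pose commanded when the call began, along the tool's axes at that moment; what a row does not reach only later rows make up. A row lasts 1/8 s, in which the tool goes at most 62.5 mm and 10.7 degrees, less where a joint would pass 70% of its speed; a pose out of reach is approached as far as the arm can. A call with a gripper value outside its range is refused whole. The fingers move at their own pace and stop on an object; the grip force is fixed at half the most. Time passes only in rows, so rows that repeat a pose let the fingers close. It gives the time, the measured TCP pose, the force, the opening and the grip force at its end, in the units of the state.
- bot.sense(): the state, without advancing time (a new reading comes with each control period).
- bot.read_camera(name): name is "scene" or "top" or "wrist"; returns (picture, depth): 480x640x3 uint8, blue, green, red; 480x640 float32, m along the optical axis (not along the pixel's ray), 0 where there is no reading.
- bot.camera_model(name): a dict with "fx", "fy", "cx", "cy" (pixels), "eye" and "rotation" of the camera in the world; the wrist camera has in their place "tool_from_camera" (4x4, takes a point from camera to tool coordinates, whose origin is the TCP and whose axes are the flange's). Camera axes: x right, y down, z forward; pixel columns grow to the right and rows downward; lengths in m; the calibration is good to about 2 mm. A picture is of the moment at which its call begins: read the wrist's pose just before it. camera_model takes no time and is no camera call.
- bot.close_job(): hands the job in; it is judged then, once.
Trained networks look in the newest picture that a camera, given by its name, has taken for a name from the list of things; names that differ only in an ending like _2 or _b are one class to them, and where a whole thing is asked for, a point or a joint stands for the part that bears it (a point fixed in the world has none). Each returns a list of dicts, best first, with "p" (0 to 1); they miss things now and then, are a little off and sometimes report something else, mostly with a low value. They report only what shows in the picture. A call takes as long as a camera call. They do not tell look-alikes from the thing itself.
- bot.recognise(camera, thing): "at" ([x, y, z] in m, in the coordinates of the camera as it stood for that picture, good to about 4 mm: the middle of the surface that is visible of it).
- bot.outline_of(camera, thing): "pixels" (480x640 bool, what is visible of it).
- bot.pinpoint(camera, thing): "at" ([x, y, z] in m, in the coordinates of the camera as it stood for that picture, good to about 4 mm: a listed point, or the origin of a listed thing).
The state is a dict: "clock": time; "joint_positions": joint angles; "qvel": joint speeds; "joint_torque": joint torques, N m; "ee_pos": TCP position; "ee_rot": TCP orientation; "wrist_force": force on the tool from outside, world axes, zero at the start; "ft_torque": the same for the moment, N m; "gripper_width": finger opening in m; "finger_force": force on a finger pad.
Only numpy, scipy, OpenCV 4.12 (cv2) and the standard library are available. Lean on these libraries where they do the work, as an engineer would, in place of code of your own. Each camera call takes 0.05 s, during which the arm holds its last target. There are 200 camera calls.

### The job

Push the carrier with its flask fully home under the platen of the bench press. Then wind the crank clockwise until the platen just meets the flask, give it one quarter turn more and no further, and let go. Leave everything else on the table where it stands.

Things in the scene. Friction and masses are not known exactly. Their poses are not given: they have to be found in the camera images.
- press: fixed grey bench screw press. Origin on the vertical screw axis at table level; x is the way the carrier is pushed in (away from the robot), z up. Two posts, 24 mm thick, 98 mm to either side (y); crossbeam 50 mm deep (x), 235 mm long (y), at heights 166 to 202 mm.
- bed: fixed polished aluminium slide bed of the press, 275 mm long, 112 mm wide, with a 12 mm high guide along each side and a stop at the far end that holds the carrier when the flask is exactly under the screw. Origin on the screw axis, 30 mm below the bed's top; the bed's top is 30 to 36 mm above the table, differing from run to run.
- push_tab (a point): centre of the loose carrier's upright push tab: a dark steel plate 10 mm thick (along the push), 44 mm wide, its top 18 mm above this point, the carrier's underside 30 mm below. It stands 108 mm before the flask's centre, at the robot's end. The carrier (0.55 kg, 90 mm square plate with a tail) slides on the bed, 2 mm free either side, and starts 65 to 85 mm short of home.
- flask_top (a point): centre of the flat top of the flask fixed on the carrier: a round steel flask, 72 mm across, 50 mm high on the 8 mm thick carrier. Home when on the screw axis (press x = 0), against the stop.
- platen_face (a point): centre of the underside of the platen, a steel disc 76 mm across that hangs under the screw on a visible coil spring. It comes down with the screw and stops when it meets the flask; further turning squeezes the spring. It starts 5 to 24 mm higher than the flask's top.
- crank_knob (a point): centre of the crank's upright black handle, a fixed rod 18 mm across, its top 23 mm above this point and the crank arm 23 mm below. It goes round the screw axis at 60 mm radius and comes down with the screw. The arm's other end has a steel ball 36 mm across, 56 mm from the axis, its top 11 mm below this point. At the start the crank never points straight back over the carrier.
- screw (a joint): angle of the crank in rad, growing clockwise seen from above, which lowers the platen 16 mm a turn. At 0 the arm points 143 degrees anticlockwise from the press's x axis. Starts from 0 to 5, meets the flask between 7 and 9.5, end stop at 13.5. Stiff (0.15 N m, 2.5 N at the handle); it stays where it is left, also with the spring squeezed.
- platen (a joint): how far the spring over the platen is squeezed, in m: 0 while the platen hangs free, growing once it meets the flask by 16 mm a turn (4 mm for a quarter turn, pressing with about 18 N).
- spare_flask: a second steel flask, 72 mm across, 50 mm high, standing on the table without a carrier; bystander (origin at the centre of its underside)
- mixing_bowl: black rubber bowl, 100 mm across, 55 mm high; bystander (origin at the centre of its underside)
- dark_bottle: dark bottle, 60 mm across, 130 mm high; bystander (origin at the centre of its underside)
- jar: small jar, 52 mm across, 55 mm high; bystander (origin at the centre of its underside)
- spatula: spatula lying flat on the table; bystander (origin at the middle of its underside)
Not all that is in view belongs to the job. Leave any pink or purple look-alike of the part that bears push_tab alone.

How it is judged:
By the outcome, as a careful person would: the job done as asked, in the order asked, and still so for the second after the job is handed in, with the robot touching nothing.
It also fails if it takes over 72 s, if anything falls off the work surface, if the arm or the gripper's body presses on something with over 40 N, if the wrist force passes 120 N, or if a joint passes its speed limit or range.

## Working session

There is one attempt and no reset: what is moved stays moved. The work goes in short steps, Python scripts to look and compute and a tool call to move; the robot and the scene stay as the last step left them, time stands still between calls to the robot, and variables do not carry over. Pictures are saved under pics/ and viewed, at most 10 in all, crops included, and the job is handed in when it is done.

Besides the shell and the picture viewer there is one more tool, called after "Emit:" by a JSON object that holds its "api" and its "payload". move_arm: Moves the arm, as the interface text tells. Its arguments: {"type":"object","properties":{"rows":{"type":"array"}},"required":["rows"]}

```bash
mkdir -p pics; ls; cat > h.py <<'E'
import numpy as np, cv2
from rig import bot
def w(cam,p):
    m=bot.camera_model(cam)
    return np.array(m["rotation"])@np.array(p)+np.array(m["eye"])
E
python3 - <<'E'
from h import *
np.set_printoptions(precision=4,suppress=True)
for c in ("scene","top"):
    im,d=bot.read_camera(c); cv2.imwrite(f"pics/{c}0.png",im)
    print(c,bot.camera_model(c)["eye"])
    for t in ("press","bed","push_tab","flask_top","platen_face","crank_knob","spare_flask","mixing_bowl","dark_bottle","jar","spatula"):
        print(t,[(round(r["p"],2),w(c,r["at"])) for r in bot.pinpoint(c,t)[:3]])
s=bot.sense();print(s["clock"],s["ee_rot"])
E
```

```text
pics
scene [0.381  0.4335 1.1876]
press [(0.68, array([ 0.6429, -0.0111, -0.0001]))]
bed [(0.83, array([ 0.6447, -0.008 ,  0.0054]))]
push_tab [(0.98, array([0.5059, 0.384 , 0.0301])), (0.94, array([ 0.4541, -0.0153,  0.0633])), (0.68, array([ 0.3607, -0.2272,  0.0337]))]
flask_top [(0.84, array([ 0.5657, -0.01  ,  0.0915])), (0.81, array([0.6121, 0.4068, 0.0597])), (0.75, array([0.3212, 0.1781, 0.0567]))]
platen_face [(0.69, array([ 0.6416, -0.0108,  0.1002]))]
crank_knob [(0.91, array([ 0.6511, -0.0704,  0.2774])), (0.25, array([ 0.6423, -0.0066,  0.003 ]))]
spare_flask [(0.68, array([ 0.6496,  0.204 , -0.0021]))]
mixing_bowl [(0.71, array([ 0.5433,  0.1695, -0.002 ]))]
dark_bottle [(0.59, array([ 0.7021, -0.226 ,  0.0015]))]
jar [(0.71, array([ 0.6426, -0.0089,  0.0039])), (0.65, array([ 0.501 , -0.1562,  0.0009])), (0.19, array([ 0.5686, -0.0094,  0.0893]))]
spatula [(0.57, array([ 0.5108, -0.4713,  0.0001]))]
top [ 0.3568 -0.0286  1.1802]
press [(0.73, array([ 0.6421, -0.0109,  0.0021]))]
bed [(0.85, array([ 0.6434, -0.0083,  0.007 ]))]
push_tab [(0.9, array([ 0.3607, -0.2278,  0.0266])), (0.73, array([0.4305, 0.1922, 0.0358])), (0.69, array([ 0.459 , -0.0172,  0.065 ]))]
flask_top [(0.97, array([ 0.2627, -0.1867,  0.0553])), (0.74, array([ 0.5681, -0.0098,  0.0974])), (0.59, array([0.6157, 0.4078, 0.0562]))]
platen_face [(0.53, array([ 0.6433, -0.0073,  0.099 ]))]
crank_knob [(0.59, array([ 0.6493, -0.066 ,  0.2732]))]
spare_flask [(0.63, array([0.6519, 0.2045, 0.0015])), (0.56, array([ 0.5105, -0.4718,  0.0001]))]
mixing_bowl [(0.81, array([0.5408, 0.1716, 0.0014]))]
dark_bottle [(0.96, array([ 0.6964, -0.2248,  0.003 ]))]
jar [(0.54, array([ 0.4999, -0.1608,  0.0031]))]
spatula [(0.89, array([ 0.5101, -0.4737, -0.001 ]))]
1.2 [[ 0.9551  0.2963  0.    ]
 [ 0.2963 -0.9551 -0.    ]
 [ 0.      0.     -1.    ]]
```

View pics/scene0.png

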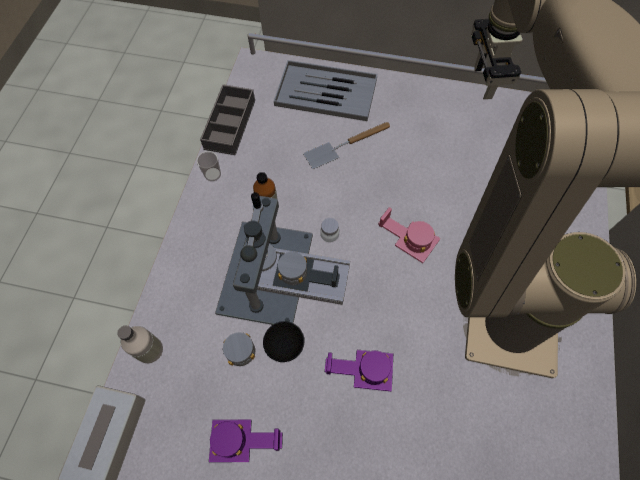

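View pics/top0.png

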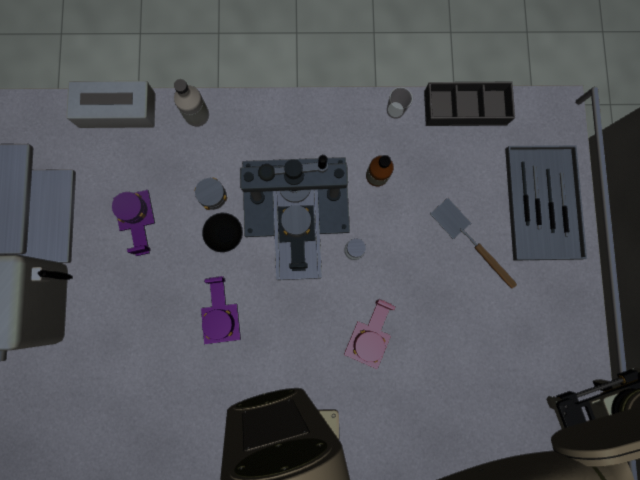

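Top view: the grey steel carrier on the bed has its tab at (297,262) and its flask at (296,220). The crank handle is at (323,161) and the ball at (266,171). Other push_tab candidates are purple at (139,245) and (215,282) and pink at (384,305); all three are look-alikes. Next I'll refine from depth and enlarge a crop.

```bash
cat >> h.py <<'E'
def cloud(cam,d):
    m=bot.camera_model(cam); v,u=np.mgrid[:480,:640]
    P=np.stack([(u-m["cx"])/m["fx"]*d,(v-m["cy"])/m["fy"]*d,d],-1)
    return P@np.array(m["rotation"]).T+np.array(m["eye"])
E
python3 - <<'E'
from h import *
np.set_printoptions(precision=4,suppress=True)
ims=[]
for c,cr in (("top",(230,370,140,290)),("scene",(210,360,180,320))):
    im,d=bot.read_camera(c); W=cloud(c,d); ok=d>0
    near=ok&(abs(W[...,0]-.64)<.25)&(abs(W[...,1]+.01)<.14)
    def sel(z0,z1,x0,x1,y0=-.15,y1=.13): return W[near&(W[...,2]>z0)&(W[...,2]<z1)&(W[...,0]>x0)&(W[...,0]<x1)&(W[...,1]>y0)&(W[...,1]<y1)]
    b=sel(.192,.212,.58,.70)
    r=cv2.minAreaRect(b[:,:2].astype(np.float32)*1000); print(c,"beam",r,np.median(b[:,2]))
    q=sel(.235,.4,.5,.8); print("knobtop z",np.percentile(q[:,2],[50,90,99]) ); k=q[(q[:,2]>q[:,2].max()-.012)]; print(k.mean(0),len(k))
    t=sel(.076,.095,.42,.49,-.06,.03); print("tab",t.mean(0),t.min(0),t.max(0),len(t), cv2.minAreaRect(t[:,:2].astype(np.float32)*1000))
    f=sel(.083,.105,.52,.62,-.06,.04); print("flask",np.median(f,0),f.min(0),f.max(0),len(f))
    bd=sel(.025,.052,.38,.6,-.08,.06); print("bed", cv2.minAreaRect(bd[:,:2].astype(np.float32)*1000),np.histogram(bd[:,2],27,(.025,.052))[0])
    x0,x1,y0,y1=cr; ims.append(cv2.resize(im[y0:y1,x0:x1],(390,400),interpolation=cv2.INTER_CUBIC))
cv2.imwrite("pics/crop.png",np.hstack(ims))
E
```

```text
top beam ((643.0364990234375, -9.945632934570312), (51.46334457397461, 234.74319458007812), 1.3721872568130493) 0.20233603234290498
knobtop z [0.2588 0.273  0.2998]
[ 0.6485 -0.0691  0.2975] 65
tab [ 0.4587 -0.0149  0.0829] [ 0.4532 -0.0371  0.0775] [0.4631 0.0059 0.0888] 81 ((458.171875, -15.595582962036133), (9.823863983154297, 42.9481201171875), 0.12666049599647522)
flask [ 0.5659 -0.012   0.0935] [ 0.5313 -0.0458  0.0839] [0.6145 0.0239 0.1044] 708
bed ((515.0043334960938, -13.834831237792969), (172.56178283691406, 111.99919128417969), 1.7105804681777954) [  1   0   1   4   2  19  39  78 148 160 160 179 124  89  60  59  98 131
 163 153 147 145 134  90  77  34  22]
scene beam ((643.5464477539062, -10.137344360351562), (51.295162200927734, 238.5338592529297), 1.6334495544433594) 0.20267973017605562
knobtop z [0.2589 0.2788 0.2997]
[ 0.6489 -0.0678  0.2967] 59
tab [ 0.4587 -0.0145  0.0832] [ 0.4535 -0.0366  0.0762] [0.4641 0.0065 0.088 ] 69 ((458.8274841308594, -15.030582427978516), (9.876346588134766, 43.13692855834961), 1.1536519527435303)
flask [ 0.5657 -0.0096  0.0938] [ 0.5308 -0.0485  0.0831] [0.6169 0.0253 0.1043] 645
bed ((514.842529296875, -13.310104370117188), (172.7146453857422, 114.3055419921875), 1.3797545433044434) [  8   9   8   8  11  15  30  65  89 140 135 151 122  87  74  79  88 120
 135 138 127 117 102 103  75  42  32]
```

View pics/crop.png

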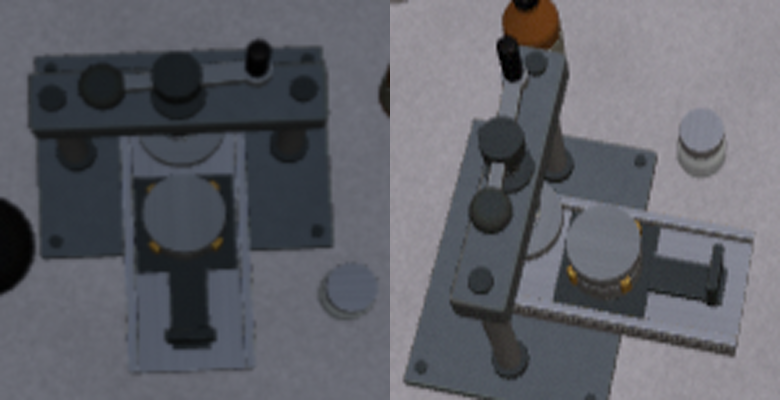

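The crop confirms the carrier meant is the dark steel tab and grey flask on the polished bed, not the pink or purple ones. The axis is at (0.643,-0.010) with yaw 1.5°, the tab at (0.4587,-0.015), and about 76 mm still to push. Going in behind the tab.

Emit:
{"api": "move_arm", "payload": {"rows": [[[39.6,-46,0,0,0,15.7,-1],[39.6,-46,0,0,0,15.7,-1],[39.6,-46,0,0,0,15.7,-1],[39.6,-46,0,0,0,15.7,-1],[39.6,-46,0,0,0,15.7,-1],[39.6,-46,0,0,0,15.7,-1],[39.6,-46,0,0,0,15.7,-1],[39.6,-46,0,0,0,15.7,-1],[39.6,-46,0,0,0,15.7,-1],[39.6,-46,0,0,0,15.7,-1]]]}}

```text
clock: 2.55
ee_pos: [0.4203, -0.0139, 0.238]
ee_rot: [[1.0, 0.028, 0.001], [0.028, -1.0, 0.0], [0.001, -0.0, -1.0]]
wrist_force: [0.0, -1.2, 1.1]
gripper_width: 0.0011
finger_force: 0.0
```

Emit:
{"api": "move_arm", "payload": {"rows": [[[0,0.1,5.5,0,0,0,-1],[0,0.1,11,0,0,0,-1],[0,0.1,15,0,0,0,-1],[0,0.1,16.6,0,0,0,-1],[0,0.1,16.6,0,0,0,-1]]]}}

```text
clock: 3.18
ee_pos: [0.4194, -0.0174, 0.0714]
ee_rot: [[1.0, 0.027, -0.001], [0.027, -1.0, 0.0], [-0.001, -0.0, -1.0]]
wrist_force: [0.3, 0.1, 0.3]
gripper_width: 0.0007
finger_force: 0.0
```

```bash
python3 - <<'E'
from h import *
im,d=bot.read_camera("wrist"); cv2.imwrite("pics/w1.png",im)
print(bot.camera_model("wrist"), bot.sense()["ee_pos"],bot.sense()["wrist_force"])
E
```

```text
{'fx': 377.26883377287095, 'fy': 377.26883377287095, 'cx': 328.2623006134286, 'cy': 241.62468845448026, 'tool_from_camera': array([[ 2.39871666e-03, -9.56679870e-01, -2.91132055e-01,
         8.17704406e-02],
       [ 9.99996468e-01,  1.96150053e-03,  1.79361946e-03,
        -6.00303630e-04],
       [-1.14486395e-03, -2.91135329e-01,  9.56681195e-01,
        -1.47512345e-01],
       [ 0.00000000e+00,  0.00000000e+00,  0.00000000e+00,
         1.00000000e+00]])} [ 0.42043774 -0.01757029  0.07272081] [-0.43668763 -0.3728931   1.50547344]
```

View pics/w1.png

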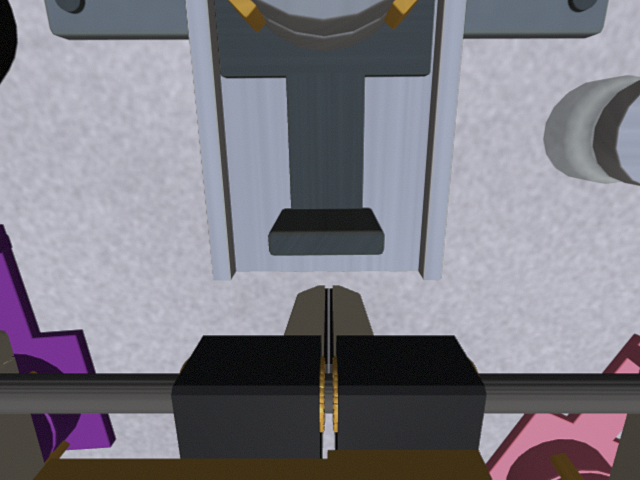

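The wrist view shows the tab at (326,230) straight ahead and centred on the fingers at (328,290). The camera sits 82 mm forward, so I'll tilt the tool back 20° to keep it clear of the crossbeam while pushing.

Emit:
{"api": "move_arm", "payload": {"rows": [[[0,-0.2,-0.6,0,10,0,-1],[0,-0.2,-0.6,0,20,0,-1],[0,-0.2,-0.6,0,20,0,-1],[1.5,-0.2,-0.6,0,20,0,-1],[2,-0.2,-0.6,0,20,0,-1]]]}}

```text
clock: 3.85
ee_pos: [0.4418, -0.0154, 0.0801]
ee_rot: [[0.939, 0.027, 0.343], [0.025, -1.0, 0.008], [0.343, 0.001, -0.939]]
wrist_force: [-3.7, 0.1, 2.7]
gripper_width: 0.0007
finger_force: 1.7
```

Emit:
{"api": "move_arm", "payload": {"rows": [[[0.66,0,0.24,0,0,0,-1],[1.32,0,0.48,0,0,0,-1],[1.97,0,0.72,0,0,0,-1],[2.63,0,0.96,0,0,0,-1],[3.29,0,1.2,0,0,0,-1],[3.94,0,1.44,0,0,0,-1],[4.6,0,1.68,0,0,0,-1],[5.26,0,1.92,0,0,0,-1],[5.82,0,2.13,0,0,0,-1],[6.2,0,2.26,0,0,0,-1]]]}}

```text
clock: 5.1
ee_pos: [0.5059, -0.013, 0.0775]
ee_rot: [[0.939, 0.027, 0.342], [0.025, -1.0, 0.009], [0.342, -0.0, -0.94]]
wrist_force: [-3.8, -0.2, 0.9]
gripper_width: 0.0006
finger_force: 1.5
```

Emit:
{"api": "move_arm", "payload": {"rows": [[[0.19,0,0.07,0,0,0,-1],[0.38,0,0.14,0,0,0,-1],[0.57,0,0.21,0,0,0,-1],[0.66,0,0.24,0,0,0,-1],[0.75,0,0.27,0,0,0,-1]]]}}

```text
clock: 5.72
ee_pos: [0.5136, -0.0129, 0.0776]
ee_rot: [[0.939, 0.027, 0.342], [0.025, -1.0, 0.009], [0.342, -0.0, -0.94]]
wrist_force: [-2.5, 0.7, 1.4]
gripper_width: 0.0004
finger_force: 1.3
```

Force is still only sliding friction, so I'll creep on until it rises.

Emit:
{"api": "move_arm", "payload": {"rows": [[[0.14,0,0.05,0,0,0,-1],[0.28,0,0.1,0,0,0,-1],[0.38,0,0.14,0,0,0,-1],[0.38,0,0.14,0,0,0,-1]]]}}

```text
clock: 6.22
ee_pos: [0.5171, -0.0128, 0.0774]
ee_rot: [[0.94, 0.027, 0.34], [0.025, -1.0, 0.009], [0.34, 0.0, -0.94]]
wrist_force: [-9.6, -0.7, 5.7]
gripper_width: 0.0005
finger_force: 4.9
```

Emit:
{"api": "move_arm", "payload": {"rows": [[[0.1,0,0.03,0,0,0,-1],[0.19,0,0.07,0,0,0,-1],[0.19,0,0.07,0,0,0,-1]]]}}

```text
clock: 6.6
ee_pos: [0.5175, -0.0127, 0.0768]
ee_rot: [[0.941, 0.027, 0.337], [0.026, -1.0, 0.009], [0.337, -0.0, -0.942]]
wrist_force: [-23.9, -1.6, 16.3]
gripper_width: 0.0003
finger_force: 12.1
```

The carrier is against the stop: force climbed to 24 N with no travel. Backing off and tilting to look under the platen.

Emit:
{"api": "move_arm", "payload": {"rows": [[[-4,0,-1.2,0,0,0,-1],[-8,0,-2.3,0,10,0,-1],[-10.1,0,-2.9,0,20,0,-1],[-10.1,0,-2.9,0,30,0,-1],[-10.1,0,-2.9,0,40,0,-1],[-10.1,0,-2.9,0,40,0,-1],[-10.1,0,-2.9,0,40,0,-1]]]}}

```text
clock: 7.48
ee_pos: [0.5526, -0.0402, 0.2582]
ee_rot: [[0.59, 0.038, 0.807], [0.016, -0.999, 0.035], [0.807, -0.007, -0.59]]
wrist_force: [0.1, 0.6, 0.5]
gripper_width: 0.0006
finger_force: 0.0
```

```bash
cat >> h.py <<'E'
def Tw():
    s=bot.sense(); T=np.eye(4); T[:3,:3]=s["ee_rot"]; T[:3,3]=s["ee_pos"]
    return T@bot.camera_model("wrist")["tool_from_camera"]
def wcloud(T,d):
    m=bot.camera_model("wrist"); v,u=np.mgrid[:480,:640]
    P=np.stack([(u-m["cx"])/m["fx"]*d,(v-m["cy"])/m["fy"]*d,d,np.ones_like(d)],-1)
    return (P@T.T)[...,:3]
E
python3 - <<'E'
from h import *
np.set_printoptions(precision=4,suppress=True,linewidth=150)
T=Tw(); im,d=bot.read_camera("wrist"); np.savez("w2.npz",T=T,d=d,im=im)
print(T, bot.sense()["ee_pos"])
cv2.imwrite("pics/w2.png",np.vstack([im[:240],cv2.resize(im[20:140,220:440],(640,349),interpolation=cv2.INTER_CUBIC)]))
for t in ("platen_face","flask_top","push_tab"): print(t,[(r["p"],(T@np.r_[r["at"],1])[:3]) for r in bot.pinpoint("wrist",t)[:2]])
W=wcloud(T,d)
for u in (315,325,335):
  print(u);print(np.c_[np.arange(0,150,2),W[0:150:2,u]])
E
```

```text
[[ 0.0401 -0.799   0.5999  0.4822]
 [-0.9992 -0.0284  0.0289 -0.0433]
 [-0.006  -0.6006 -0.7995  0.4114]
 [ 0.      0.      0.      1.    ]] [ 0.5541 -0.0409  0.2612]
platen_face [(0.67, array([ 0.6452, -0.0089,  0.1019]))]
flask_top []
push_tab []
315
[[  0.       2.4795   0.1046  -0.3345]
 [  2.       2.4718   0.1043  -0.3402]
 [  4.       2.474    0.1047  -0.3497]
 [  6.       2.4752   0.1051  -0.3589]
 [  8.       2.4778   0.1056  -0.3687]
 [ 10.       2.4781   0.106   -0.3777]
 [ 12.       2.4824   0.1066  -0.3883]
 [ 14.       2.4785   0.1066  -0.3958]
 [ 16.       2.4855   0.1074  -0.4077]
 [ 18.       2.4792   0.1073  -0.4143]
 [ 20.       2.4829   0.1079  -0.4251]
 [ 22.       2.4824   0.1081  -0.4342]
 [ 24.       2.4772   0.1081  -0.4413]
 [ 26.       2.4777   0.1084  -0.451 ]
 [ 28.       2.4869   0.1095  -0.4645]
 [ 30.       2.4749   0.1089  -0.4689]
 [ 32.       2.4778   0.1094  -0.4798]
 [ 34.       2.4851   0.1103  -0.4929]
 [ 36.       2.4821   0.1104  -0.5014]
 [ 38.       2.4799   0.1106  -0.5103]
 [ 40.       2.4848   0.1113  -0.5226]
 [ 42.       2.4805   0.1113
[... 7238 characters left out ...]
114.       2.1722  -0.0033  -0.7459]
 [116.       2.1579  -0.0037  -0.7479]
 [118.       2.1511  -0.004   -0.755 ]
 [120.       2.1258  -0.0047  -0.7491]
 [122.       2.1077  -0.0052  -0.7481]
 [124.       2.0894  -0.0057  -0.7468]
 [126.       2.0751  -0.0061  -0.7482]
 [128.       2.0598  -0.0066  -0.7488]
 [130.       2.0334  -0.0073  -0.7411]
 [132.       2.0252  -0.0076  -0.7468]
 [134.       2.0023  -0.0082  -0.7412]
 [136.       1.9945  -0.0085  -0.7471]
 [138.       1.9802  -0.0089  -0.7478]
 [140.       1.9641  -0.0094  -0.7471]
 [142.       1.9577  -0.0096  -0.7539]
 [144.       1.9356  -0.0102  -0.7482]
 [146.       1.9191  -0.0107  -0.7468]
 [148.       1.899   -0.0113  -0.7422]]
```

View pics/w2.png

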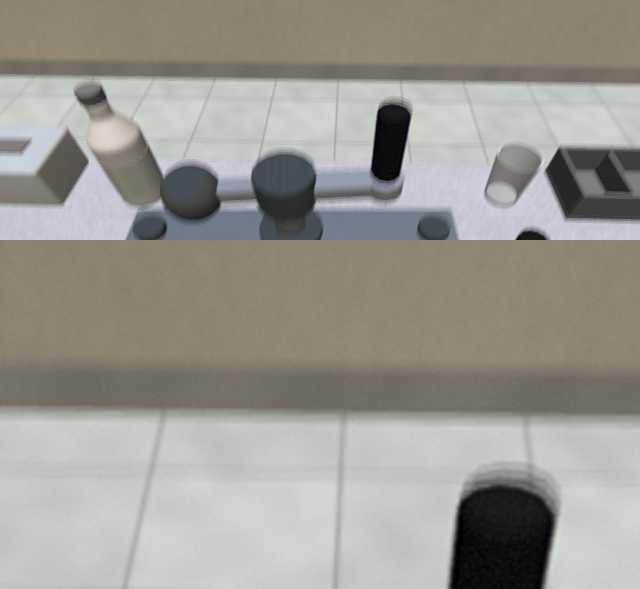

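The wrist picture shows the crank handle at (388,140), the ball at (190,190) and the screw head at (285,185). The arm went up rather than back, since that tilted low pose was out of reach. Next I check where it rests.

Emit:
{"api": "move_arm", "payload": {"rows": [[[0,0,0,0,0,0,-1],[0,0,0,0,0,0,-1]]]}}

```text
clock: 7.92
ee_pos: [0.5514, -0.0392, 0.256]
ee_rot: [[0.594, 0.039, 0.803], [0.017, -0.999, 0.036], [0.804, -0.008, -0.595]]
wrist_force: [-0.7, 0.1, 0.4]
gripper_width: 0.0005
finger_force: 0.0
```

```bash
python3 - <<'E'
from h import *
np.set_printoptions(precision=4,suppress=True)
s=bot.sense(); print(s["joint_positions"],s["ee_pos"])
for c in ("top","scene"):
    im,d=bot.read_camera(c); cv2.imwrite(f"pics/{c}1.png",im)
    for t in ("push_tab","flask_top","crank_knob"): print(c,t,[(round(r["p"],2),w(c,r["at"])) for r in bot.pinpoint(c,t)[:4]])
    print(bot.sense()["ee_pos"])
E
```

```text
[-0.3873 -0.8919  2.4973  0.5347  0.7225  0.8949] [ 0.5514 -0.0392  0.256 ]
top push_tab [(0.9, array([ 0.3601, -0.2295,  0.0297])), (0.88, array([0.4278, 0.193 , 0.0304])), (0.67, array([ 0.5333, -0.0183,  0.0645])), (0.62, array([0.5122, 0.3826, 0.0313]))]
top flask_top [(0.97, array([0.3212, 0.1818, 0.0567])), (0.8, array([0.6156, 0.4059, 0.0604])), (0.73, array([ 0.646 , -0.009 ,  0.0947]))]
top crank_knob []
[ 0.5516 -0.0393  0.2564]
scene push_tab [(0.93, array([0.4322, 0.1965, 0.0292])), (0.76, array([ 0.3617, -0.2292,  0.0318])), (0.56, array([0.5071, 0.3818, 0.0283]))]
scene flask_top [(0.92, array([ 0.6448, -0.0088,  0.094 ])), (0.85, array([0.6115, 0.4097, 0.0577])), (0.68, array([0.3228, 0.1757, 0.0561])), (0.56, array([ 0.2645, -0.1872,  0.0611]))]
scene crank_knob [(0.86, array([ 0.6512, -0.0685,  0.2793]))]
[ 0.5516 -0.0395  0.2566]
```

The carrier is home: tab at 0.533, flask at (0.645,-0.009), crank untouched. Rising clear and turning the tool upright.

Emit:
{"api": "move_arm", "payload": {"rows": [[[2,0,-3,0,0,0,-0.2],[4,0,-6,0,-5,0,-0.2],[7,0,-11.4,0,-15,0,-0.2],[7,0,-11.4,0,-25,0,0.1],[7,0,-11.4,0,-35,0,0.1],[7,0,-11.4,0,-45,0,0.1],[7,0,-11.4,0,-53.5,0,0.1],[7,0,-11.4,0,-53.5,0,0.1]]]}}

```text
clock: 9.32
ee_pos: [0.5028, -0.0422, 0.3772]
ee_rot: [[0.999, 0.039, -0.005], [0.04, -0.999, 0.009], [-0.005, -0.01, -1.0]]
wrist_force: [0.7, -0.2, 0.1]
gripper_width: 0.0509
finger_force: 0.0
```

```bash
cat >> h.py <<'E'
from scipy.spatial.transform import Rotation as Ro
def goto(p,psi):
    "tool-frame shift (cm) and rotvec (deg) to reach p, pointing down, tool x at yaw psi deg"
    s=bot.sense(); R=np.array(s["ee_rot"]); a=np.radians(psi)
    G=np.array([[np.cos(a),np.sin(a),0],[np.sin(a),-np.cos(a),0],[0,0,-1]])
    print("shift",np.round(R.T@(np.array(p)-s["ee_pos"])*100,2),"rot",np.round(Ro.from_matrix(R.T@G).as_rotvec(degrees=True),1),"clock",s["clock"],"j",np.round(s["joint_positions"],2),s["wrist_force"].round(1) if hasattr(s["wrist_force"],"round") else s["wrist_force"])
E
python3 - <<'E'
from h import *
goto([.55,-.069,.36],95.6)
E
```

```text
shift [4.62 2.88 1.67] rot [ -0.7  -0.2 -93.3] clock 9.325 j [-0.19 -0.14  1.5   0.01  1.78  1.34] [ 0.7 -0.2  0.1]
```

Emit:
{"api": "move_arm", "payload": {"rows": [[[2,0.4,0.2,0,0,-10,0.1],[4,0.8,0.4,0,0,-20,0.1],[6,1.2,0.6,0,0,-30,0.1],[8,1.6,0.9,0,0,-40,0.1],[10,2,1.1,0,0,-50,0.1],[12,2.5,1.4,0,0,-60,0.1],[13.5,3,1.6,0,0,-70,0.1],[14.5,3.2,1.7,0,0,-80,0.1],[14.5,3.2,1.7,-0.4,-0.4,-90,0.1],[14.5,3.2,1.7,-0.7,-0.2,-93.3,0.1]]]}}

```text
clock: 10.58
ee_pos: [0.6475, -0.0688, 0.3654]
ee_rot: [[-0.1, 0.995, 0.013], [0.995, 0.1, -0.002], [-0.003, 0.013, -1.0]]
wrist_force: [-0.0, 0.6, 0.1]
gripper_width: 0.0508
finger_force: 0.0
```

Emit:
{"api": "move_arm", "payload": {"rows": [[[0,0,0,0,0,0,0.1],[0,0,0,0,0,0,0.1]]]}}

```text
clock: 10.82
ee_pos: [0.6474, -0.0688, 0.3648]
ee_rot: [[-0.094, 0.995, 0.01], [0.996, 0.094, -0.002], [-0.003, 0.01, -1.0]]
wrist_force: [-1.4, 0.7, 0.8]
gripper_width: 0.0512
finger_force: 0.0
```

```bash
python3 - <<'E'
from h import *
np.set_printoptions(precision=4,suppress=True)
T=Tw(); im,d=bot.read_camera("wrist"); W=wcloud(T,d)
cv2.imwrite("pics/w3.png",im)
k=W[(d>0)&(W[...,2]>.285)&(W[...,2]<.305)&(abs(W[...,0]-.65)<.03)&(abs(W[...,1]+.068)<.03)]
print(len(k),np.median(k,0),k.min(0),k.max(0))
print([(r["p"],(T@np.r_[r["at"],1])[:3]) for r in bot.pinpoint("wrist","crank_knob")[:2]])
goto([.6487,-.0685,.28],95.6)
E
```

```text
747 [ 0.6501 -0.0665  0.2978] [ 0.6416 -0.0774  0.285 ] [ 0.6592 -0.06    0.3005]
[(0.71, array([ 0.6518, -0.0709,  0.2779])), (0.33, array([ 0.5012, -0.1616, -0.0019]))]
shift [0.04 0.05 8.42] rot [ 0.5  0.1 -0.2] clock 10.925 j [-0.18  0.25  1.13  0.    1.76 -0.28] [-0.3 -1.4 -0.3]
```

View pics/w3.png

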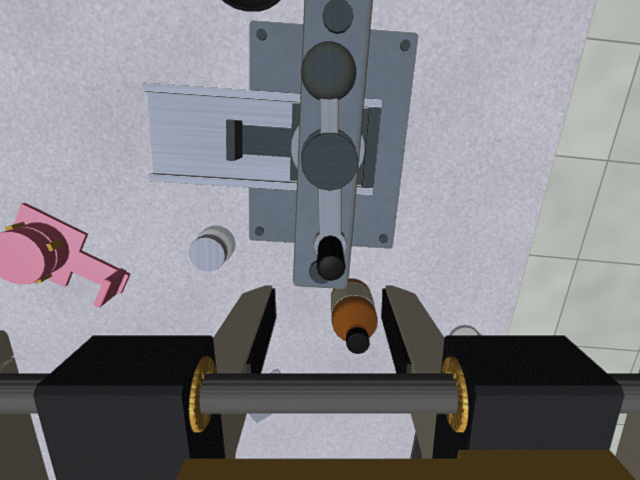

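The wrist view shows the black handle at (330,262) centred between the open fingers at (260,330) and (400,330). Going down over it.

Emit:
{"api": "move_arm", "payload": {"rows": [[[0,0.25,4,0,0,0,0.1],[0,0.25,7,0,0,0,0.1],[0,0.25,8.4,0.5,0,0,0.1],[0,0.25,8.4,0.5,0,0,-0.3],[0,0.25,8.4,0.5,0,0,-1],[0,0.25,8.4,0.5,0,0,-1],[0,0.25,8.4,0.5,0,0,-1]]]}}

```text
clock: 11.8
ee_pos: [0.651, -0.0688, 0.2809]
ee_rot: [[-0.096, 0.995, 0.0], [0.995, 0.096, -0.003], [-0.003, -0.0, -1.0]]
wrist_force: [-0.7, 0.9, 4.0]
gripper_width: 0.0176
finger_force: 30.0
```

Gripped. Winding clockwise 100°.

Emit:
{"api": "move_arm", "payload": {"rows": [[[0.09,-1.04,0.04,0,0,10,-1],[0.36,-2.05,0.09,0,0,20,-1],[0.8,-3,0.13,0,0,30,-1],[1.4,-3.86,0.18,0,0,40,-1],[2.14,-4.6,0.22,0,0,50,-1],[3,-5.2,0.27,0,0,60,-1],[3.95,-5.64,0.31,0,0,70,-1],[4.96,-5.91,0.36,0,0,80,-1],[6,-6,0.4,0,0,90,-1],[7.04,-5.91,0.44,0,0,100,-1]]]}}

```text
clock: 13.05
ee_pos: [0.5844, -0.0054, 0.2764]
ee_rot: [[0.996, -0.086, -0.002], [-0.086, -0.996, -0.005], [-0.001, 0.005, -1.0]]
wrist_force: [-4.9, -5.9, 4.9]
gripper_width: 0.0177
finger_force: 30.0
```

```bash
cat >> h.py <<'E'
AX=np.array([.643,-.010])
def crank(n=0):
    s=bot.sense(); v=np.array(s["ee_pos"])[:2]-AX; ph=np.degrees(np.arctan2(v[1],v[0])); R=np.array(s["ee_rot"])
    print("phi",ph.round(1),"r",np.linalg.norm(v).round(4),"psi",np.degrees(np.arctan2(R[1,0],R[0,0])).round(1),"z",s["ee_pos"][2].round(4),"j",np.round(s["joint_positions"],2),"F",np.round(s["wrist_force"],1),s["clock"])
E
python3 -c "
from h import *
crank()"
```

```text
phi 175.5 r 0.0588 psi -4.9 z 0.2764 j [-0.09  0.08  1.48 -0.    1.59  1.56] F [-4.9 -5.9  4.9] 13.05
```

Emit:
{"api": "move_arm", "payload": {"rows": [[[0.09,-1.04,0.04,0,0,10,-1],[0.36,-2.05,0.09,0,0,20,-1],[0.8,-3,0.13,0,0,30,-1],[1.4,-3.86,0.18,0,0,40,-1],[2.14,-4.6,0.22,0,0,50,-1],[2.14,-4.6,0.22,0,0,50,-1]]]}}

```text
clock: 13.8
ee_pos: [0.6108, 0.0401, 0.274]
ee_rot: [[0.58, -0.815, 0.0], [-0.815, -0.58, -0.002], [0.002, 0.001, -1.0]]
wrist_force: [-0.1, -0.2, 5.9]
gripper_width: 0.0171
finger_force: 30.0
```

```bash
python3 -c "
from h import *
crank()"
```

```text
phi 122.7 r 0.0596 psi -54.5 z 0.274 j [-0.02  0.15  1.4  -0.    1.59  2.51] F [-0.1 -0.2  5.9] 13.8
```

The screw is at about 6.66 rad, before any possible contact. Releasing to go and look at the gap.

Emit:
{"api": "move_arm", "payload": {"rows": [[[0,0,0,0,0,0,0.1],[0,0,0,0,0,0,0.1],[0,0,-4,0,0,0,0.1],[0,0,-9,0,0,0,0.1],[0,0,-9,0,0,0,0.1]]]}}

```text
clock: 14.42
ee_pos: [0.6118, 0.0402, 0.3684]
ee_rot: [[0.582, -0.813, 0.007], [-0.813, -0.582, -0.002], [0.006, -0.005, -1.0]]
wrist_force: [0.8, 0.7, 0.5]
gripper_width: 0.0509
finger_force: 0.0
```

```bash
python3 -c "
from h import *
goto([.48,-.014,.3],1.5)"
```

```text
shift [-3.3  13.9   6.75] rot [ -0.1  -0.5 -55.9] clock 14.425 j [-0.02  0.14  1.24 -0.    1.75  2.5 ] [0.8 0.7 0.5]
```

Emit:
{"api": "move_arm", "payload": {"rows": [[[-1.5,5,0,0,0,-10,-1],[-2.8,10,0,0,0,-20,-1],[-3.3,13.9,3,0,0,-30,-1],[-3.3,13.9,6.7,0,0,-40,-1],[-3.3,13.9,6.7,0,-0.5,-50,-1],[-3.3,13.9,6.7,0,-0.5,-56,-1],[-3.3,13.9,6.7,0,-0.5,-56,-1]]]}}

```text
clock: 15.3
ee_pos: [0.4774, -0.0138, 0.2951]
ee_rot: [[1.0, 0.026, -0.01], [0.026, -1.0, 0.002], [-0.01, -0.002, -1.0]]
wrist_force: [0.1, -0.3, -0.4]
gripper_width: 0.0003
finger_force: 0.0
```

Emit:
{"api": "move_arm", "payload": {"rows": [[[0,0,4,0,10,0,-1],[0,0,8,0,20,0,-1],[0,0,12,0,30,0,-1],[0.5,0,17,0,35,0,-1],[0.8,0,18,0,40,0,-1],[0.8,0,18,0,40,0,-1]]]}}

```text
clock: 16.05
ee_pos: [0.5131, -0.0156, 0.1238]
ee_rot: [[0.791, 0.026, 0.612], [0.017, -1.0, 0.021], [0.612, -0.006, -0.791]]
wrist_force: [-0.3, -0.1, -0.5]
gripper_width: 0.0006
finger_force: 0.0
```

```bash
python3 - <<'E'
from h import *
crank()
T=Tw(); im,d=bot.read_camera("wrist"); np.savez("w4.npz",T=T,d=d,im=im)
cv2.imwrite("pics/w4.png",im)
E
```

```text
phi -177.5 r 0.1301 psi 1.3 z 0.1238 j [-0.25 -0.67  2.5   0.27  0.69  1.14] F [-0.3 -0.1 -0.5] 16.05
```

View pics/w4.png

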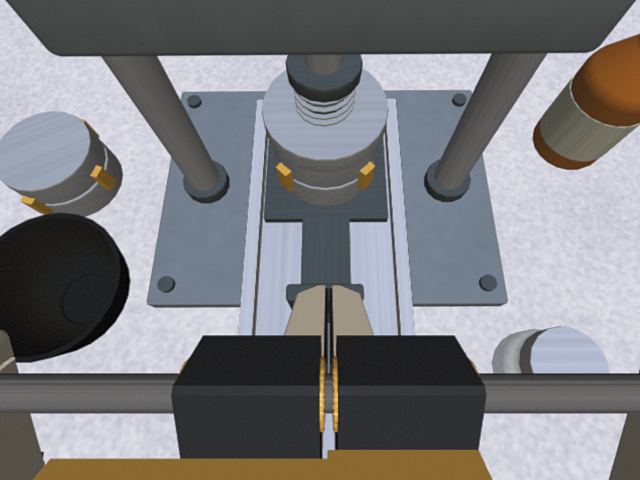

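The view shows the platen disc at (325,120) with its spring at (325,100) and the collar at (325,70). The flask is below it at (325,180), and the tab at (325,292). I'll measure the platen top, collar and flask heights.

```bash
cat > pl.py <<'E'
from h import *
def platen(T,d):
    W=wcloud(T,d); r=np.hypot(W[...,0]-AX[0],W[...,1]-AX[1]); z=W[...,2]
    ok=(d>0)&(W[...,0]<AX[0])
    a=z[ok&(r>.027)&(r<.036)&(z>.095)&(z<.135)]
    h,e=np.histogram(a,40,(.095,.135)); m=e[h.argmax()]+.0005; a=a[abs(a-m)<.003]
    # carrier plate and tab for reference
    c=ok&(abs(W[...,1]+.012)<.04)&(W[...,0]>.555)&(W[...,0]<.60)&(z>.03)&(z<.055); 
    b=z[ok&(abs(abs(W[...,1]-(AX[1]+(W[...,0]-AX[0])*.026))-.040)<.008)&(W[...,0]>.50)&(W[...,0]<.55)&(z>.02)&(z<.05)]
    print("platen top",a.mean().round(5),a.std().round(5),len(a),"bed",np.median(b).round(5),len(b))
    i=np.arange(60,235)
    for u in (318,326,334): 
        q=W[i,u]; print(u,[(int(v),round(float(x[0]),3),round(float(x[2]),4)) for v,x in zip(i[::1],q) if 100<=v<=205 and v%4==0])
E
python3 - <<'E'
from pl import *
z=np.load("w4.npz"); platen(z["T"],z["d"]); g=cv2.cvtColor(z["im"],cv2.COLOR_BGR2GRAY); print(g[125:210,318:336].mean(1).round(0).astype(int).tolist())
E
```

```text
platen top 0.10962 0.00057 2256 bed 0.03589 2521
318 [(100, 0.624, 0.1356), (104, 0.627, 0.1292), (108, 0.628, 0.1251), (112, 0.634, 0.1148), (116, 0.628, 0.1185), (120, 0.629, 0.1137), (124, 0.627, 0.1123), (128, 0.627, 0.1091), (132, 0.624, 0.1096), (136, 0.621, 0.1098), (140, 0.619, 0.1091), (144, 0.615, 0.1103), (148, 0.613, 0.1103), (152, 0.611, 0.109), (156, 0.607, 0.1107), (160, 0.606, 0.1086), (164, 0.607, 0.1027), (168, 0.607, 0.0988), (172, 0.61, 0.0893), (176, 0.609, 0.0856), (180, 0.609, 0.0801), (184, 0.61, 0.0745), (188, 0.61, 0.0694), (192, 0.609, 0.0642), (196, 0.61, 0.0578), (200, 0.609, 0.0524), (204, 0.609, 0.0463)]
326 [(100, 0.624, 0.1358), (104, 0.626, 0.1304), (108, 0.628, 0.1253), (112, 0.633, 0.1165), (116, 0.627, 0.1196), (120, 0.633, 0.109), (124, 0.626, 0.1138), (128, 0.627, 0.1093), (132, 0.624, 0.1093), (136, 0.622, 0.1093), (140, 0.618, 0.1099), (144, 0.616, 0.1098), (148, 0.614, 0.1088), (152, 0.611, 0.1092), (156, 0.608, 0.1089), (160, 0.606, 0.1083), (164, 0.606, 0.1037), (168, 0.606, 0.1002), (172, 0.61, 0.0898), (176, 0.608, 0.0869), (180, 0.609, 0
[... 404 characters left out ...]
, (148, 0.613, 0.1096), (152, 0.611, 0.1097), (156, 0.608, 0.1098), (160, 0.606, 0.108), (164, 0.606, 0.1046), (168, 0.607, 0.0984), (172, 0.61, 0.0899), (176, 0.61, 0.085), (180, 0.61, 0.08), (184, 0.61, 0.0746), (188, 0.61, 0.0696), (192, 0.61, 0.0643), (196, 0.61, 0.0577), (200, 0.61, 0.0524), (204, 0.611, 0.0441)]
[127, 156, 166, 165, 165, 167, 168, 168, 166, 165, 164, 165, 165, 165, 166, 166, 165, 164, 163, 162, 161, 160, 163, 165, 166, 165, 164, 163, 163, 164, 164, 166, 168, 166, 139, 109, 95, 94, 95, 94, 92, 89, 88, 88, 87, 86, 82, 92, 93, 92, 92, 91, 91, 90, 90, 89, 88, 88, 88, 87, 84, 90, 131, 157, 128, 100, 93, 93, 94, 93, 93, 93, 92, 93, 92, 92, 91, 91, 91, 91, 83, 79, 79, 80, 82]
```

```bash
python3 -c "
from h import *
goto([.50,-.014,.36],1.5)"
```

```text
shift [ 13.44  -0.31 -19.48] rot [ -0.3 -37.6  -0.1] clock 16.1 j [-0.25 -0.67  2.5   0.27  0.7   1.14] [-0.3 -0.3 -0.4]
```

Emit:
{"api": "move_arm", "payload": {"rows": [[[3,0,-5,0,0,0,-1],[7,0,-10,0,-8,0,-0.2],[10,0,-15,0,-18,0,0.1],[13.4,0,-19.5,0,-28,0,0.1],[13.4,0,-19.5,0,-37.6,0,0.1],[13.4,0,-19.5,0,-37.6,0,0.1]]]}}

```text
clock: 16.85
ee_pos: [0.5006, -0.0171, 0.3577]
ee_rot: [[1.0, 0.027, -0.007], [0.027, -1.0, 0.004], [-0.007, -0.004, -1.0]]
wrist_force: [-0.9, 0.6, -1.1]
gripper_width: 0.0458
finger_force: 0.0
```

```bash
python3 -c "
from h import *
goto([.6106,.0405,.36],122.7)"
```

```text
shift [11.14 -5.46 -0.29] rot [  -0.6   -0.  -121.2] clock 16.85 j [-0.14 -0.15  1.55  0.    1.75  1.41] [-0.9  0.6 -1.1]
```

Emit:
{"api": "move_arm", "payload": {"rows": [[[1.1,-0.5,-0.3,0,0,-10.5,0.1],[2.2,-1,-0.3,0,0,-21,0.1],[3.3,-1.6,-0.3,0,0,-31.5,0.1],[4.4,-2.2,-0.3,0,0,-42,0.1],[5.5,-2.8,-0.3,0,0,-52.5,0.1],[6.6,-3.4,-0.3,0,0,-63,0.1],[7.7,-4,-0.3,0,0,-73.5,0.1],[8.8,-4.5,-0.3,0,0,-84,0.1],[10,-5,-0.3,0,0,-94.5,0.1],[11.1,-5.5,-0.3,-0.6,0,-105,0.1]]]}}

```text
clock: 18.1
ee_pos: [0.6082, 0.041, 0.366]
ee_rot: [[-0.29, 0.957, 0.013], [0.957, 0.29, -0.002], [-0.006, 0.012, -1.0]]
wrist_force: [-0.4, 0.3, -0.3]
gripper_width: 0.0508
finger_force: 0.0
```

Emit:
{"api": "move_arm", "payload": {"rows": [[[0,0,0,0,0,-10,0.1],[0,0,0,0,0,-16.2,0.1],[0,0,0,0,0,-16.2,0.1]]]}}

```text
clock: 18.48
ee_pos: [0.608, 0.0409, 0.366]
ee_rot: [[-0.54, 0.841, 0.013], [0.841, 0.54, -0.002], [-0.009, 0.01, -1.0]]
wrist_force: [-0.0, 0.2, 0.4]
gripper_width: 0.0512
finger_force: 0.0
```

```bash
python3 - <<'E'
from h import *
np.set_printoptions(precision=4,suppress=True)
T=Tw(); im,d=bot.read_camera("wrist"); W=wcloud(T,d)
k=W[(d>0)&(W[...,2]>.275)&(W[...,2]<.3)&(abs(W[...,0]-.61)<.03)&(abs(W[...,1]-.04)<.03)]
print(len(k),np.median(k,0),k.min(0),k.max(0),(k.min(0)+k.max(0))/2)
goto([.6106,.0405,.273],122.7)
E
```

```text
733 [0.6096 0.0432 0.2908] [0.6022 0.0327 0.2751] [0.6199 0.0501 0.2932] [0.611  0.0414 0.2842]
shift [-0.09  0.08  9.29] rot [ 0.6  0.5 -0.1] clock 18.525 j [-0.02  0.13  1.26 -0.    1.74 -0.59] [ 0.8 -0.6  0.4]
```

Emit:
{"api": "move_arm", "payload": {"rows": [[[0,0.15,4.5,0,0,0,0.1],[0,0.15,8,0,0,0,0.1],[0,0.15,9.3,0.6,0.5,0,0.1],[0,0.15,9.3,0.6,0.5,0,-0.3],[0,0.15,9.3,0.6,0.5,0,-1],[0,0.15,9.3,0.6,0.5,0,-1],[0,0.15,9.3,0.6,0.5,0,-1]]]}}

```text
clock: 19.4
ee_pos: [0.6121, 0.0417, 0.2733]
ee_rot: [[-0.542, 0.84, -0.0], [0.84, 0.542, 0.0], [0.0, -0.0, -1.0]]
wrist_force: [-1.7, -0.5, 4.3]
gripper_width: 0.0176
finger_force: 30.0
```

```bash
python3 -c "
from h import *
crank()"
```

```text
phi 120.9 r 0.0602 psi 122.8 z 0.2733 j [-0.02  0.15  1.4   0.    1.59 -0.59] F [-1.7 -0.5  4.3] 19.4
```

Emit:
{"api": "move_arm", "payload": {"rows": [[[-0.09,1.04,0.04,0,0,10,-1],[-0.36,2.05,0.09,0,0,20,-1],[-0.8,3,0.13,0,0,30,-1],[-1.4,3.86,0.18,0,0,40,-1],[-2.14,4.6,0.22,0,0,50,-1],[-3,5.2,0.27,0,0,60,-1],[-3.95,5.64,0.31,0,0,70,-1],[-4.96,5.91,0.36,0,0,80,-1],[-6,6,0.4,0,0,90,-1],[-7.04,5.91,0.44,0,0,100,-1]]]}}

```text
clock: 20.65
ee_pos: [0.6996, 0.0132, 0.2689]
ee_rot: [[0.924, 0.382, -0.001], [0.382, -0.924, -0.001], [-0.002, 0.001, -1.0]]
wrist_force: [-5.4, -4.0, 7.4]
gripper_width: 0.0174
finger_force: 30.0
```

Emit:
{"api": "move_arm", "payload": {"rows": [[[0,0,0,0,0,0,-1],[0,0,0,0,0,0,-1],[0,0,0,0,0,0,0.1],[0,0,0,0,0,0,0.1]]]}}

```text
clock: 21.15
ee_pos: [0.6996, 0.0149, 0.2674]
ee_rot: [[0.922, 0.388, -0.002], [0.388, -0.922, 0.001], [-0.001, -0.001, -1.0]]
wrist_force: [-0.1, 0.6, -0.7]
gripper_width: 0.0331
finger_force: 0.0
```

```bash
python3 -c "
from h import *
crank()"
```

```text
phi 23.7 r 0.0618 psi 22.8 z 0.2674 j [-0.05  0.4   1.12  0.    1.62  1.12] F [-0.1  0.6 -0.7] 21.15
```

Emit:
{"api": "move_arm", "payload": {"rows": [[[0,0,-4,0,0,0,0.1],[0,0,-9.5,0,0,0,-1],[-5.5,-1,-9.5,0,0,5,-1],[-11,-3,-9.5,0,0,10,-1],[-16,-5,-8,0,0,15,-1],[-20.6,-7,-5,0,0,21,-1],[-21.3,-6.3,-3,0,0,21,-1],[-21.3,-6.3,-3,0,0,21,-1]]]}}

```text
clock: 22.15
ee_pos: [0.4776, -0.0098, 0.2964]
ee_rot: [[0.999, 0.032, -0.004], [0.032, -1.0, 0.001], [-0.004, -0.001, -1.0]]
wrist_force: [0.5, -0.9, 0.0]
gripper_width: 0.0004
finger_force: 0.0
```

```bash
python3 -c "
from h import *
goto([.4774,-.0138,.2951],1.5)"
```

```text
shift [-0.03  0.4   0.13] rot [-0.1  0.2  0.3] clock 22.15 j [-0.13 -0.22  1.72  0.    1.64  1.41] [ 0.5 -0.9  0. ]
```

Emit:
{"api": "move_arm", "payload": {"rows": [[[0,0.4,4,0,10,0,-1],[0,0.4,8,0,20,0,-1],[0,0.4,12,0,30,0,-1],[0.5,0.4,17,0,35,0,-1],[0.8,0.4,18,0,40,0,-1],[0.8,0.4,18,0,40,0,-1]]]}}

```text
clock: 22.9
ee_pos: [0.5163, -0.0159, 0.1274]
ee_rot: [[0.785, 0.034, 0.619], [0.024, -0.999, 0.024], [0.619, -0.004, -0.785]]
wrist_force: [-0.9, 0.0, -0.5]
gripper_width: 0.0007
finger_force: 0.0
```

```bash
sed -i 's/^    i=np.arange.*/    return W/; /for u in (318/,$d' pl.py; python3 - <<'E'
from pl import *
crank()
z=np.load("w4.npz"); A=(z["T"],z["d"],z["im"])
T=Tw(); im,d=bot.read_camera("wrist"); np.savez("w5.npz",T=T,d=d,im=im)
for T_,d_,im_ in (A,(T,d,im)):
    W=platen(T_,d_)
    z=W[...,2]; r=np.hypot(W[...,0]-AX[0],W[...,1]-AX[1])
    for n,(r0,r1,z0,z1) in dict(collar=(.010,.02,.13,.165),beamfront=(0,0,0,0)).items():
        a=z[(d_>0)&(W[...,0]<AX[0]-.004)&(r>r0)&(r<r1)&(z>z0)&(z<z1)]; h,e=np.histogram(a,35,(.13,.165)); print(n,len(a),h.tolist())
    g=cv2.cvtColor(im_,cv2.COLOR_BGR2GRAY); print(g[150:215,318:336].mean(1).round(0).astype(int).tolist())
cv2.imwrite("pics/w5.png",cv2.resize(np.hstack([A[2][40:230,230:420],im[40:230,230:420]]),(800,400),interpolation=cv2.INTER_CUBIC))
E
```

```text
phi -177.3 r 0.1268 psi 1.8 z 0.1274 j [-0.26 -0.67  2.49  0.29  0.69  1.12] F [-0.9  0.  -0.5] 22.9
platen top 0.10962 0.00057 2256 bed 0.03589 2521
collar 2053 [72, 17, 0, 9, 30, 68, 94, 84, 83, 97, 99, 102, 249, 714, 257, 12, 12, 9, 7, 9, 10, 3, 7, 4, 3, 2, 0, 0, 0, 0, 0, 0, 0, 0, 0]
beamfront 0 [0, 0, 0, 0, 0, 0, 0, 0, 0, 0, 0, 0, 0, 0, 0, 0, 0, 0, 0, 0, 0, 0, 0, 0, 0, 0, 0, 0, 0, 0, 0, 0, 0, 0, 0]
[165, 164, 163, 163, 164, 164, 166, 168, 166, 139, 109, 95, 94, 95, 94, 92, 89, 88, 88, 87, 86, 82, 92, 93, 92, 92, 91, 91, 90, 90, 89, 88, 88, 88, 87, 84, 90, 131, 157, 128, 100, 93, 93, 94, 93, 93, 93, 92, 93, 92, 92, 91, 91, 91, 91, 83, 79, 79, 80, 82, 82, 81, 81, 79, 79]
platen top 0.10773 0.00058 2184 bed 0.03587 2107
collar 1831 [43, 70, 75, 86, 83, 84, 88, 147, 476, 525, 46, 8, 10, 8, 8, 8, 9, 11, 13, 7, 8, 9, 6, 1, 2, 0, 0, 0, 0, 0, 0, 0, 0, 0, 0]
beamfront 0 [0, 0, 0, 0, 0, 0, 0, 0, 0, 0, 0, 0, 0, 0, 0, 0, 0, 0, 0, 0, 0, 0, 0, 0, 0, 0, 0, 0, 0, 0, 0, 0, 0, 0, 0]
[166, 167, 166, 165, 164, 163, 161, 160, 162, 165, 167, 165, 165, 164, 163, 163, 164, 166, 168, 168, 154, 118, 97, 93, 95, 94, 92, 90, 88, 88, 87, 83, 86, 92, 93, 92, 91, 91, 90, 89, 89, 88, 88, 86, 86, 112, 156, 139, 107, 94, 94, 94, 94, 94, 94, 93, 93, 92, 92, 92, 92, 92, 90, 81, 79]
```

View pics/w5.png

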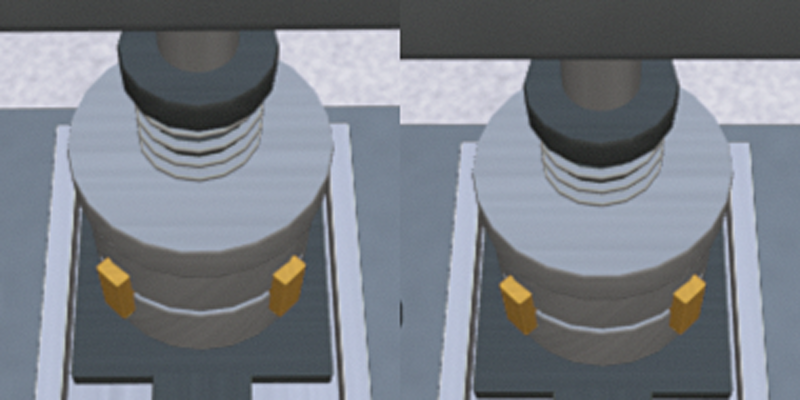

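The platen dropped only 1.9 mm for 98.6° of crank (4.4 mm), so it's on the flask with the spring about 2.5 mm squeezed. Refining with the collar height.

```bash
python3 - <<'E'
from pl import *
for f,pk in (("w4",.1435),("w5",.139)):
    q=np.load(f+".npz"); W=wcloud(q["T"],q["d"]); z=W[...,2]; r=np.hypot(W[...,0]-AX[0],W[...,1]-AX[1])
    m=(q["d"]>0)&(W[...,0]<AX[0]-.004)&(r>.014)&(r<.0205)
    for _ in range(8):
        a=z[m&(abs(z-pk)<.0012)]; pk=a.mean()
    pm=(q["d"]>0)&(W[...,0]<AX[0])&(r>.027)&(r<.036)&(abs(z-(.1096 if f=="w4" else .1077))<.002)
    print(f,pk,len(a),z[pm].mean(),"diff",pk-z[pm].mean())
goto([.50,-.014,.36],1.5)
E
```

```text
w4 0.1434613188648702 822 0.10962055934837106 diff 0.03384075951649915
w5 0.1389208778509274 738 0.10774217949139593 diff 0.03117869835953148
shift [ 13.16  -0.31 -19.28] rot [ -0.4 -38.1   0.4] clock 22.95 j [-0.26 -0.67  2.49  0.29  0.69  1.12] [ 1.  -0.5  0.1]
```

Emit:
{"api": "move_arm", "payload": {"rows": [[[3,0,-5,0,0,0,-1],[7,0,-10,0,-8,0,-0.2],[10,0,-15,0,-18,0,0.1],[13.2,0,-19.3,0,-28,0,0.1],[13.2,0,-19.3,0,-38,0,0.1],[13.2,0,-19.3,0,-38,0,0.1]]]}}

```text
clock: 23.7
ee_pos: [0.5011, -0.0172, 0.3574]
ee_rot: [[0.999, 0.033, -0.006], [0.033, -0.999, 0.003], [-0.006, -0.003, -1.0]]
wrist_force: [0.5, 1.2, 0.1]
gripper_width: 0.0458
finger_force: 0.0
```

```bash
python3 -c "
from h import *
goto([.6996,.0132,.36],22.3)"
```

```text
shift [19.94 -2.38 -0.37] rot [ -0.3   0.3 -20.4] clock 23.7 j [-0.14 -0.15  1.55  0.    1.75  1.4 ] [0.5 1.2 0.1]
```

Emit:
{"api": "move_arm", "payload": {"rows": [[[5,-0.6,-0.5,0,0,-6,0.1],[10,-1.2,-0.5,0,0,-12,0.1],[15,-1.8,-0.5,0,0,-18,0.1],[19.9,-2.4,-0.4,0,0.3,-20.4,0.1],[19.9,-2.4,-0.4,0,0.3,-20.4,0.1],[19.9,-2.4,-0.4,0,0.3,-20.4,0.1]]]}}

```text
clock: 24.45
ee_pos: [0.6969, 0.0134, 0.3664]
ee_rot: [[0.925, 0.379, 0.011], [0.379, -0.925, 0.004], [0.012, 0.0, -1.0]]
wrist_force: [0.2, 1.2, 0.8]
gripper_width: 0.0515
finger_force: 0.0
```

```bash
python3 - <<'E'
from h import *
np.set_printoptions(precision=4,suppress=True)
T=Tw(); im,d=bot.read_camera("wrist"); W=wcloud(T,d)
k=W[(d>0)&(W[...,2]>.27)&(W[...,2]<.295)&(abs(W[...,0]-.70)<.03)&(abs(W[...,1]-.013)<.03)]
print(len(k),np.median(k,0),k.min(0),k.max(0),(k.min(0)+k.max(0))/2)
goto([.6996,.0132,.268],22.3)
E
```

```text
705 [0.7019 0.0138 0.2863] [0.6913 0.0042 0.2701] [0.7088 0.0217 0.2887] [0.7    0.013  0.2794]
shift [0.12 0.11 9.94] rot [ 0.1 -0.7 -0. ] clock 24.5 j [-0.06  0.38  0.96  0.    1.79  1.13] [1.5 0.4 0.2]
```

Emit:
{"api": "move_arm", "payload": {"rows": [[[0.1,0.1,4.5,0,0,0,0.1],[0.1,0.1,8.5,0,0,0,0.1],[0.1,0.1,9.8,0,-0.7,0,0.1],[0.1,0.1,9.8,0,-0.7,0,-0.3],[0.1,0.1,9.8,0,-0.7,0,-1],[0.1,0.1,9.8,0,-0.7,0,-1],[0.1,0.1,9.8,0,-0.7,0,-1]]]}}

```text
clock: 25.38
ee_pos: [0.7007, 0.0134, 0.2685]
ee_rot: [[0.925, 0.38, 0.001], [0.38, -0.925, -0.0], [0.0, 0.0, -1.0]]
wrist_force: [-1.7, -0.7, 3.8]
gripper_width: 0.0174
finger_force: 30.0
```

```bash
python3 -c "
from h import *
crank()"
```

```text
phi 22.1 r 0.0622 psi 22.3 z 0.2685 j [-0.05  0.4   1.12 -0.    1.62  1.13] F [-1.7 -0.7  3.8] 25.375
```

Emit:
{"api": "move_arm", "payload": {"rows": [[[-0.09,1.04,0.04,0,0,10,-1],[-0.36,2.05,0.09,0,0,20,-1],[-0.7,2.82,0.12,0,0,28,-1],[-0.88,3.14,0.14,0,0,31.5,-1],[-0.88,3.14,0.14,0,0,31.5,-1],[-0.88,3.14,0.14,0,0,31.5,-1]]]}}

```text
clock: 26.12
ee_pos: [0.7045, -0.0197, 0.2671]
ee_rot: [[0.987, -0.158, 0.001], [-0.158, -0.987, -0.001], [0.001, 0.001, -1.0]]
wrist_force: [-0.9, -2.7, 6.2]
gripper_width: 0.0172
finger_force: 30.0
```

```bash
python3 -c "
from h import *
crank()"
```

```text
phi -8.9 r 0.0622 psi -9.1 z 0.2671 j [-0.1   0.41  1.11 -0.    1.62  1.63] F [-0.9 -2.7  6.2] 26.125
```

Emit:
{"api": "move_arm", "payload": {"rows": [[[0,0,0,0,0,0,0.1],[0,0,0,0,0,0,0.1],[0,0,0,0,0,0,0.1],[0,0,-4,0,0,0,0.1],[0,0,-9.5,0,0,0,-1],[-5.5,0.5,-9.5,0,0,-3,-1],[-11,1.5,-9.5,0,0,-6,-1],[-17,2.5,-8,0,0,-9,-1],[-22.5,3.5,-3,0,0,-10.5,-1],[-22.5,3.5,-3,0,0,-10.5,-1]]]}}

```text
clock: 27.38
ee_pos: [0.4713, -0.0171, 0.2906]
ee_rot: [[1.0, 0.024, -0.01], [0.024, -1.0, 0.001], [-0.01, -0.001, -1.0]]
wrist_force: [-0.3, -0.1, 0.7]
gripper_width: 0.0005
finger_force: 0.0
```

```bash
python3 -c "
from h import *
goto([.4774,-.0138,.2951],1.5)"
```

```text
shift [ 0.61 -0.32 -0.46] rot [-0.1  0.6 -0.1] clock 27.375 j [-0.14 -0.23  1.74 -0.    1.64  1.4 ] [-0.3 -0.1  0.7]
```

Emit:
{"api": "move_arm", "payload": {"rows": [[[0.6,-0.3,3.5,0,10,0,-1],[0.6,-0.3,7.5,0,20,0,-1],[0.6,-0.3,11.5,0,30,0,-1],[1.1,-0.3,16.5,0,35,0,-1],[1.4,-0.3,17.5,0,40,0,-1],[1.4,-0.3,17.5,0,40,0,-1]]]}}

```text
clock: 28.12
ee_pos: [0.5169, -0.0167, 0.1299]
ee_rot: [[0.783, 0.025, 0.622], [0.018, -1.0, 0.017], [0.622, -0.002, -0.783]]
wrist_force: [-0.6, -0.2, -0.3]
gripper_width: 0.0006
finger_force: 0.0
```

```bash
python3 - <<'E'
from pl import *
crank()
T=Tw(); im,d=bot.read_camera("wrist"); np.savez("w6.npz",T=T,d=d,im=im)
for f,pk in (("w4",.1435),("w5",.139),("w6",.1375)):
    q=np.load(f+".npz"); W=wcloud(q["T"],q["d"]); z=W[...,2]; r=np.hypot(W[...,0]-AX[0],W[...,1]-AX[1])
    m=(q["d"]>0)&(W[...,0]<AX[0]-.004)&(r>.014)&(r<.0205)
    for _ in range(12):
        a=z[m&(abs(z-pk)<.0012)]; pk=a.mean()
    pm=(q["d"]>0)&(W[...,0]<AX[0])&(r>.027)&(r<.036)&(abs(z-(.1096 if f=="w4" else .1077))<.002)
    print(f,pk,len(a),z[pm].mean(),"diff",pk-z[pm].mean())
E
```

```text
phi -177.0 r 0.1263 psi 1.3 z 0.1299 j [-0.25 -0.68  2.49  0.27  0.69  1.14] F [-0.6 -0.2 -0.3] 28.125
w4 0.1434613188648702 822 0.10962055934837106 diff 0.03384075951649915
w5 0.1389208778509274 738 0.10774217949139593 diff 0.03117869835953148
w6 0.13759046578748113 719 0.10778617699714688 diff 0.029804288790334255
```

The spring is squeezed 4.0 mm by both measures, which is a quarter turn past contact. Backing the arm away and doing a final check.

Emit:
{"api": "move_arm", "payload": {"rows": [[[3,0,-5,0,0,0,-1],[7,0,-10,0,-8,0,-1],[8,0,-15,0,-18,0,-1],[9,0,-21,0,-28,0,-1],[9,0,-21,0,-38,0,-1],[9,0,-21,0,-38,0,-1]]]}}

```text
clock: 28.92
ee_pos: [0.4569, -0.0185, 0.3476]
ee_rot: [[1.0, 0.025, -0.002], [0.025, -1.0, 0.002], [-0.002, -0.002, -1.0]]
wrist_force: [-0.0, 0.2, -0.5]
gripper_width: 0.0003
finger_force: 0.0
```

```bash
python3 - <<'E'
from h import *
np.set_printoptions(precision=3,suppress=True)
s=bot.sense(); print(s["ee_pos"],s["wrist_force"])
bot.read_camera("top")
for t in ("push_tab","flask_top","spare_flask","mixing_bowl","dark_bottle","jar","spatula"):
    print(t,[w("top",r["at"]) for r in bot.pinpoint("top",t)[:4]])
print(bot.close_job())
E
```

```text
[ 0.457 -0.019  0.348] [-0.032  0.212 -0.457]
push_tab [array([ 0.361, -0.231,  0.031]), array([0.511, 0.383, 0.03 ]), array([0.429, 0.194, 0.029])]
flask_top [array([ 0.265, -0.186,  0.056]), array([0.618, 0.407, 0.058]), array([0.32 , 0.181, 0.057])]
spare_flask [array([0.65 , 0.208, 0.001])]
mixing_bowl [array([ 0.546,  0.171, -0.002])]
dark_bottle [array([ 0.699, -0.222,  0.002])]
jar [array([ 0.497, -0.161,  0.004])]
spatula [array([ 0.512, -0.472, -0.001])]
the job is handed in; nothing more can be done
None
```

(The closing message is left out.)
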